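# Clear the soil-extract jar and undo its cap of unknown thread hand

## Task

The middle-sized check weight was left standing on the cap of one of the two clamped jars: first put it back, upright and fully home, in its own socket of the weight set (the socket that fits it, not the loose one). Then unscrew the cap it stood on; nobody knows if that thread is left- or right-hand, so try both ways, turn it loose while it is still down on its jar, and lift it off. Finish while still gripping the cap, held still and level right above its jar with at least 5 cm of clear air over the neck; do not put it down or let go, and leave all other things where they are.

Things in the scene. Friction and masses are not known exactly. Their poses are not given: they have to be found in the camera images.
- weight: The middle-sized steel check weight (200 g): upright cylinder 28 mm in diameter and 42 mm high with a 18 mm wide knob above it, 56 mm high overall. Starts standing on the cap to be opened. Origin: centre of its underside, z up its axis.
- cap: Grey knurled cap to open (60 g), 49 mm wide, 32 mm high, hollow. Origin: centre of its lower rim, z up; moulded tick on top at its +x. Starts rim down on its jar's shoulder, x within 0.1 rad of the clamp's x. Wrong way: hard stop within 0.3 rad, fingers then slip round it. Right way: turns easily, lifts free once turned 1.05 to 1.35 rad from its start (hard stop near 1.5), not before.
- spare_cap: The same kind of cap on the other jar; leave alone. Origin: centre of its lower rim.
- clamp: Fixed grey clamp base (110 x 225 mm, 14 mm thick) with two white jars 74 mm in diameter, held so that they do not turn; the jars' axes are 112 mm apart along the clamp's y. Origin: centre of its underside.
- seat_a (a point): Centre of the flat shoulder of the jar on the clamp's -y side, where a cap's lower rim rests, 110 mm above the table. z up. The neck, hidden inside the cap, stands 25 mm above this point; whether its quick thread is left- or right-hand differs from start to start.
- seat_b (a point): The same for the jar on the clamp's +y side.
- home_medium (a point): The middle weight's own place: centre of the floor of the round hole (33 mm wide, 16 mm deep) in its wooden socket block (85 x 62 mm, 28 mm high), one of three blocks side by side on a tray, in any order. The block's top lies 16 mm above this point. z up. A paper label by each hole shows a small, middle or large black disc like the hole.
- home_large (a point): Floor of the 43 mm wide hole of the large weight's socket (empty; the wrong place for the middle weight).
- small_weight: Small steel weight, 21 mm in diameter, 48 mm high overall, standing in its own 26 mm hole; leave alone. Origin: centre of its underside.
- beaker: Loose white beaker, 72 mm wide, 85 mm high; leave alone. Origin: centre of its underside.
- cup: Loose white cup, 60 mm wide, 60 mm high; leave alone. Origin: centre of its underside.
- wash_bottle: Loose white bottle with red top, 68 mm wide, 160 mm high; leave alone. Origin: centre of its underside.
- marker: Orange marker pen lying on the table, 12 mm thick, 120 mm long; leave alone. Origin: underside of its middle.

How it is judged:
On the way, in this order (a step that is already met when the one before it is completed fails the run):
1. the weight stands fully home in its own socket, let go (horizontal distance between weight and home_medium below 0.006 m and z of weight in the frame of home_medium below 0.004 m and angle between weight's own z axis and vertical below 0.12 rad and contact force between the fingers and weight below 0.1 N), for 0.2 s.
2. the cap, still down on its jar, has been turned loose by at least 0.6 rad (angle between the x axis of cap and the x axis of clamp, either way round above 0.6 rad and z of cap in the frame of clamp below 0.116 m), for 0.05 s.
At the end, for the whole second after the job is handed in: Middle weight upright in its own socket (6 mm of centre, base within 4 mm of floor). Cap gripped, still, tilt under 0.25 rad, rim 45 mm or more above the neck top, within 50 mm of a jar axis. Other loose things within 30 mm of their start (horizontal distance between weight and home_medium below 0.006 m and z of weight in the frame of home_medium below 0.004 m and angle between weight's own z axis and vertical below 0.12 rad and z of cap in the frame of clamp above 0.18 m and angle between cap's own z axis and vertical below 0.25 rad and (horizontal distance between cap and seat_a below 0.05 m or horizontal distance between cap and seat_b below 0.05 m) and contact force between the fingers and cap above 1 N and contact force between cap and clamp below 0.1 N and linear speed of each of cap, weight below 0.03 m/s and distance of each of spare_cap, small_weight, beaker, cup, wash_bottle, marker from where it was at the start of the episode below 0.03 m); the arm keeps its last pose, push and grip.
It fails at once if another loose thing is shifted by more than 3 cm (distance of any of spare_cap, small_weight, beaker, cup, wash_bottle, marker from where it was at the start of the episode above 0.03 m).
It also fails if it takes over 58 s, if anything falls off the work surface, if the arm or the gripper's body presses on something with over 40 N, if the wrist force passes 120 N, or if a joint passes its speed limit or range.

## Robot

A 6-joint arm with a two-finger parallel gripper is mounted at the origin on the work surface. World frame = base frame: x ahead of the robot, y to its left, z up, the work surface at z = 0. Lengths are in m, angles in rad, forces in N, time in s.
With the tool pointing down it reaches from about 0.3 to 0.85 m from the base axis. Payload 4.2 kg.
Tool frame: the origin (TCP) lies midway between the tips of the shut fingers; the grasp point (between the pads) lies r.grasp_offset behind it (r.grasp_offset is the distance from the TCP to the grasp point, in m); z points along the fingers, y is the line along which they close (so a half turn about z gives the same grasp; the last joint's range is limited). The gripper opens to 91 mm and grips with 3 to 60 N. Pads are 32 mm wide; open, the fingers measure 118 mm over their backs; the gripper's body (76 mm by 178 mm) begins 60 mm behind the grasp point.
Start: joints at [-1.251, 0.32, 1.565, -0, 1.257, -0.02], TCP at [0.192, -0.542, 0.214] pointing down, gripper open.
Joint ranges: [-3.11, 3.11], [-0.84, 2.01], [0.21, 2.61], [-1.34, 4.49], [0.05, 2.63], [-2.56, 2.56]. Speed limits (rad/s): [2.57, 2.57, 3.14, 3.14, 3.14, 3.14].

## Interface

Orientations are given as a rotation vector (axis times angle).
In Python, from plant import r gives the robot as it stands. The module is installed in compiled form; this text tells all that it offers. Calls block until the motion is done:
- r.move_pose(position, orientation): joint-space move of the TCP to a pose.
- r.movel(position, ori=None, speed=0.15, max_force=None): straight line of the TCP; ori=None keeps the orientation; speed is the mean speed in m/s. With max_force (N) it stops when the force on the tool has changed by that much, and returns True; else False.
- r.set_joints(angles): joint-space move.
- r.move_gripper(opening, newtons=None): opening from 0.0 (shut) to 1.0 (fully open); newtons is the grip in N (None keeps the last); returns when the fingers have stopped.
- r.hold(seconds).
- r.inverse_kinematics(position, orientation): joint angles nearest the present ones, or None.
- r.observe(): the state.
- r.read_camera(name): name is "side" or "top"; returns a dict with "frame" (384x512x3 uint8, red, green, blue), "intrinsics" (3x3 intrinsics, pixels), "distortion" ([k1, k2, p1, p2, k3] as OpenCV has them; the pictures are not rectified), "extrinsics" (4x4, takes a point from world to camera coordinates). Camera axes: x right, y down, z forward; pixel columns grow to the right and rows downward; lengths in m; the calibration is good to about 2 mm. A picture is of the moment at which its call begins. There is no depth.
A pose or a line that the arm cannot do raises r.Unreachable and nothing moves.
- r.finish_job(): hands the job in; it is judged then, once.
The state is a dict: "t": time; "qpos": joint angles; "dq": joint speeds; "effort": joint torques, N m; "ee_pos": TCP position; "tool_rot": TCP orientation; "wrist_force": force on the tool from outside, world axes, zero at the start; "torque": the same for the moment, N m; "finger_gap": opening from 0.0 (shut) to 1.0 (fully open); "grasp_force": force on a finger pad.
Only numpy, scipy, OpenCV 4.12 (cv2) and the standard library are available. Lean on these libraries where they do the work, as an engineer would, in place of code of your own. Each camera call takes 0.05 s, during which the arm holds its last target. There are 200 camera calls.

## Working session

There is one attempt and no reset: what is moved stays moved. The work goes in short steps, each a Python script; the robot and the scene stay as the last script left them, time stands still between calls to the robot, and variables do not carry over. Pictures are saved under pics/ and viewed, at most 10 in all, crops included, and the job is handed in when it is done.

```bash
mkdir -p pics; cat > h.py <<'E'
import numpy as np,cv2
from plant import r
def snap(n,name,crop=None,s=1):
    c=r.read_camera(n); np.savez('cam_'+n,**{k:np.array(c[k]) for k in c})
    f=c['frame'][...,::-1]
    if crop: x0,y0,x1,y1=crop; f=f[y0:y1,x0:x1]
    cv2.imwrite('pics/'+name,cv2.resize(f,None,fx=s,fy=s,interpolation=cv2.INTER_CUBIC)); return c
def ray(n,uv):
    c=np.load('cam_%s.npz'%n); E=c['extrinsics'];R,t=E[:3,:3],E[:3,3]
    p=cv2.undistortPoints(np.array([[uv]],float),c['intrinsics'],c['distortion'])[0,0]
    return -R.T@t, R.T@np.array([p[0],p[1],1])
def at(n,uv,z):
    o,d=ray(n,uv); return o+d*(z-o[2])/d[2]
def proj(n,P):
    c=np.load('cam_%s.npz'%n);E=c['extrinsics']
    return cv2.projectPoints(np.array(P,float).reshape(-1,1,3),cv2.Rodrigues(E[:3,:3])[0],E[:3,3],c['intrinsics'],c['distortion'])[0][:,0]
E
python3 - <<'E'
from h import *
for n in('top','side'):
    snap(n,n+'0.png',None,1.5); o,_=ray(n,(0,0)); print(n,o,at(n,(256,192),0))
o=r.observe(); print(o['t'],o['tool_rot'],r.grasp_offset,o['finger_gap'])
E
```

```text
top [ 0.45098854 -0.10347355  1.1635678 ] [ 0.53291525 -0.09928088  0.        ]
side [0.33730387 0.59017148 0.88912825] [ 0.55811666 -0.18399173  0.        ]
0.1 [-3.09485575e+00 -5.30897862e-01  3.39990282e-04] 0.0188 1.0002988677539493
```

View pics/top0.png

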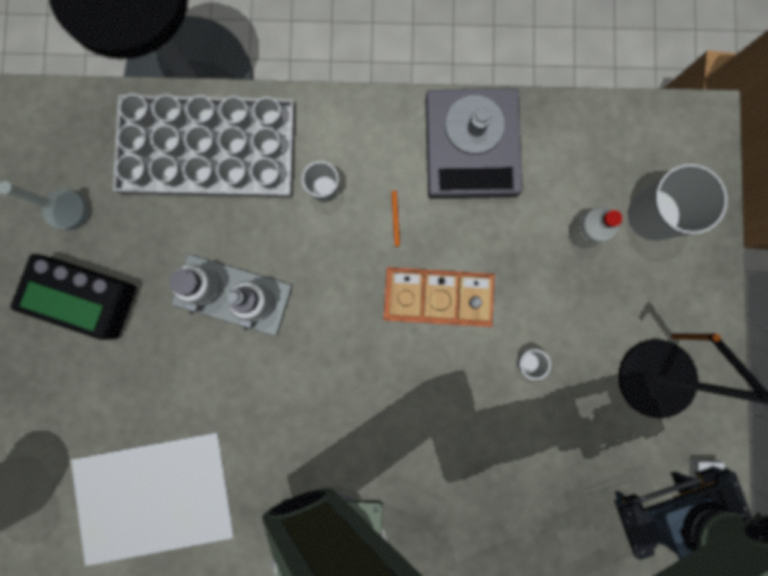

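View pics/side0.png

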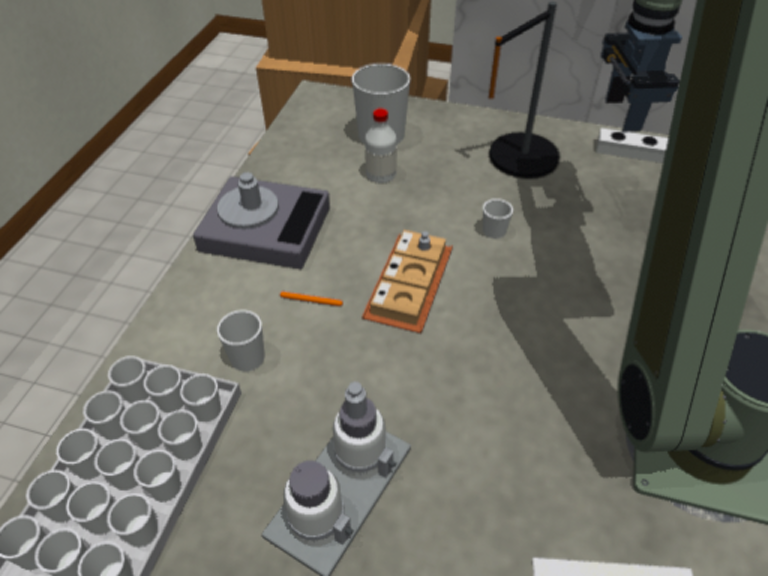

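The top picture shows the weight on the right-hand jar's cap (about 245,298) and the tray's three sockets at (405,298), (440,299) and (475,301). The small weight stands in the right one. The side picture agrees. I'll look closer.

```bash
python3 - <<'E'
import cv2,numpy as np
a=np.load('cam_top.npz')['frame'][...,::-1]
A=cv2.resize(a[165:230,110:205],None,fx=8,fy=8,interpolation=cv2.INTER_CUBIC)[:, :760]
B=cv2.resize(a[172:222,250:335],None,fx=8,fy=8,interpolation=cv2.INTER_CUBIC)
cv2.imwrite('pics/a.png',A);cv2.imwrite('pics/b.png',B)
s=np.load('cam_side.npz')['frame'][...,::-1]
C=cv2.resize(s[150:385,170:310],None,fx=2.5,fy=2.5,interpolation=cv2.INTER_CUBIC)
cv2.imwrite('pics/c.png',C)
E
```

```text
(no output)
```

View pics/a.png

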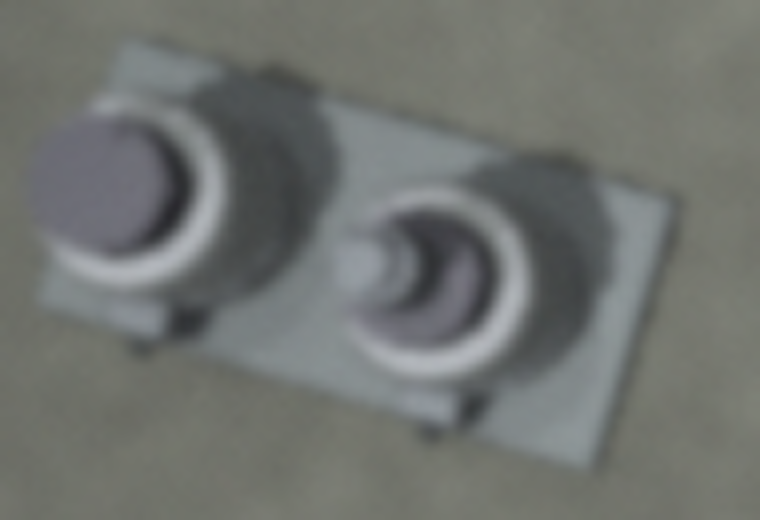

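View pics/b.png

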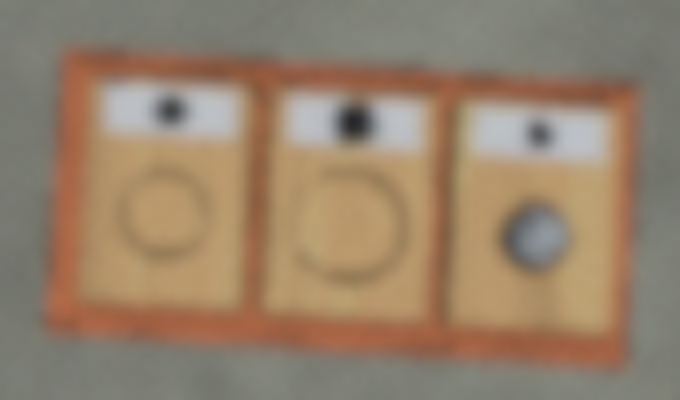

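View pics/c.png

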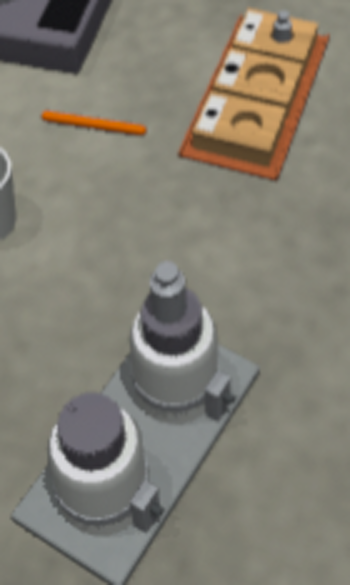

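Crop a puts the knob top at about (362,262), the spare cap top at (98,183), and the clamp corners at (678,198), (597,468), (40,303) and (130,42). Crop b shows the middle hole at (165,214) with the mid-sized disc label, and the large hole at (352,224). Crop c shows the knob top at (167,272), the spare cap top at (90,423) and the hole at (246,123).

```bash
python3 - <<'E'
from h import *
np.set_printoptions(precision=4,suppress=True)
A=lambda x,y:((x+.5)/8-.5+110,(y+.5)/8-.5+165)
B=lambda x,y:((x+.5)/8-.5+250,(y+.5)/8-.5+172)
C=lambda x,y:((x+.5)/2.5-.5+170,(y+.5)/2.5-.5+150)
c=np.array([at('top',A(*p),.014) for p in[(678,198),(597,468),(40,303),(130,42)]])
print('clamp',c.mean(0),[np.linalg.norm(c[i]-c[(i+1)%4]) for i in range(4)])
y=(c[2]+c[3]-c[0]-c[1]);y/=np.linalg.norm(y);print('y',y,'yaw',np.arctan2(-y[0],y[1]));m=c.mean(0)
print('seats',m-y*.056,m+y*.056)
print('knob',at('top',A(362,262),.198),at('side',C(167,272),.198))
print('sparetop',at('top',A(98,183),.142),at('side',C(90,423),.142))
print('jar b',at('top',A(126,191),.11),'jar a',at('top',A(432,282),.11))
for z in(.028,.032):
  print('hole',z,at('top',B(165,214),z),at('top',B(352,224),z))
t=np.array([at('top',B(*p),.003) for p in[(68,50),(640,84),(628,365),(45,330)]])
print('tray',[np.linalg.norm(t[i]-t[(i+1)%4]) for i in range(4)],t)
for h in(.028,.031,.034,.037): # block corner side: left block front top corners vs top view
  print(h,proj('side',at('top',B(165,214),h)),C(246,123))
o=r.observe();print(o['wrist_force'],o['ee_pos'])
E
```

```text
clamp [0.5128 0.211  0.014 ] [np.float64(0.1074593980137027), np.float64(0.22271098926665567), np.float64(0.10540171423315524), np.float64(0.21994998382534756)]
y [0.2581 0.9661 0.    ] yaw -0.26110264623954055
seats [0.4983 0.1569 0.014 ] [0.5273 0.2651 0.014 ]
knob [0.4997 0.1603 0.198 ] [0.4984 0.1632 0.198 ]
sparetop [0.5277 0.2665 0.142 ] [0.5266 0.2703 0.142 ]
jar b [0.5274 0.2681 0.11  ] jar a [0.4977 0.1595 0.11  ]
hole 0.028 [ 0.5126 -0.1429  0.028 ] [ 0.5103 -0.2139  0.028 ]
hole 0.032 [ 0.5124 -0.1427  0.032 ] [ 0.5101 -0.2135  0.032 ]
tray [np.float64(0.2231876117362646), np.float64(0.10932655688829172), np.float64(0.225830194017849), np.float64(0.10919217246267651)] [[ 0.5771 -0.1048  0.003 ]
 [ 0.5686 -0.3278  0.003 ]
 [ 0.4593 -0.3238  0.003 ]
 [ 0.4681 -0.0982  0.003 ]]
0.028 [[268.1701 199.3472]] (268.1, 198.9)
0.031 [[268.2395 198.6471]] (268.1, 198.9)
0.034 [[268.3092 197.9441]] (268.1, 198.9)
0.037 [[268.3792 197.2383]] (268.1, 198.9)
[-0.1989 -0.2803 -0.7144] [ 0.1915 -0.5417  0.2132]
```

```bash
cat >> h.py <<'E'
from scipy.spatial.transform import Rotation as Ro
def ori(p): # tool down; tool y (closing line) = (sin p,-cos p)
    c,s=np.cos(p),np.sin(p); return Ro.from_matrix(np.array([[c,s,0],[s,-c,0],[0,0,-1.]])).as_rotvec()
def st():
    o=r.observe(); print('t%.2f'%o['t'],np.round(o['ee_pos'],4),'F',np.round(o['wrist_force'],1),'Tz %.2f'%o['torque'][2],'gap %.1fmm'%(o['finger_gap']*91),'gf %.1f'%o['grasp_force'],'j6 %.2f'%o['qpos'][5]); return o
E
python3 - <<'E'
from h import *
for p in np.arange(-3.1,3.1,.52):
    q=r.inverse_kinematics([.499,.161,.26],ori(p)); q2=r.inverse_kinematics([.512,-.143,.2],ori(p))
    print(round(p,2),None if q is None else np.round(q,2),None if q2 is None else np.round(q2,2)[5])
E
```

```text
-3.1 [ 0.29  0.21  1.6  -0.    1.33 -1.32] -1.91
-2.58 [ 0.29  0.21  1.6  -0.    1.33 -1.84] -2.43
-2.06 [ 0.29  0.21  1.6  -0.    1.33 -2.36] None
-1.54 None None
-1.02 None 2.3
-0.5 [ 0.29  0.21  1.6  -0.    1.33  2.36] 1.78
0.02 [ 0.29  0.21  1.6  -0.    1.33  1.84] 1.26
0.54 [ 0.29  0.21  1.6  -0.    1.33  1.32] 0.74
1.06 [ 0.29  0.21  1.6  -0.    1.33  0.8 ] 0.22
1.58 [ 0.29  0.21  1.6  -0.    1.33  0.28] -0.3
2.1 [ 0.29  0.21  1.6  -0.    1.33 -0.24] -0.82
2.62 [ 0.29  0.21  1.6  -0.    1.33 -0.76] -1.34
```

```bash
python3 - <<'E'
from h import *
W=[.499,.161]
r.move_pose(W+[.27],ori(1.58)); st()
print(r.movel(W+[.164],speed=.12,max_force=6)); st()
r.move_gripper(0.0,25); st()
r.movel(W+[.20],speed=.1); st()
H=[.5124,-.1428]
r.move_pose(H+[.095],ori(1.58)); st()
snap('top','t1.png'); snap('side','s1.png')
a=np.load('cam_top.npz')['frame'][150:240,240:345][...,::-1];b=np.load('cam_side.npz')['frame'][130:240,220:325][...,::-1]
z=lambda i:cv2.resize(i,(100*5,105*5),interpolation=cv2.INTER_CUBIC)
a=cv2.resize(a,None,fx=3.8,fy=3.8,interpolation=cv2.INTER_CUBIC);b=cv2.resize(b,None,fx=3.8,fy=3.8,interpolation=cv2.INTER_CUBIC)
o=np.zeros((420,798,3),np.uint8);o[:a.shape[0],:a.shape[1]]=a;o[:b.shape[0],399:399+b.shape[1]]=b
cv2.imwrite('pics/ab.png',o);print(a.shape,b.shape)
E
```

```text
t2.82 [0.4992 0.1603 0.2699] F [ 0.  -1.2 -0.7] Tz 0.02 gap 91.1mm gf 0.0 j6 0.28
False
t3.85 [0.4996 0.1611 0.1647] F [-0.3  0.7 -0.6] Tz -0.02 gap 90.7mm gf 0.0 j6 0.28
t4.84 [0.4992 0.161  0.164 ] F [ 0.9 -0.3 -0. ] Tz 0.01 gap 27.1mm gf 25.0 j6 0.28
t5.35 [0.4986 0.1609 0.1996] F [-0.4 -0.2 -1.8] Tz 0.05 gap 27.1mm gf 25.0 j6 0.28
t6.58 [ 0.5128 -0.142   0.0952] F [-0.2  0.2 -0.8] Tz 0.03 gap 26.8mm gf 25.0 j6 -0.30
(342, 399, 3) (418, 399, 3)
```

View pics/ab.png

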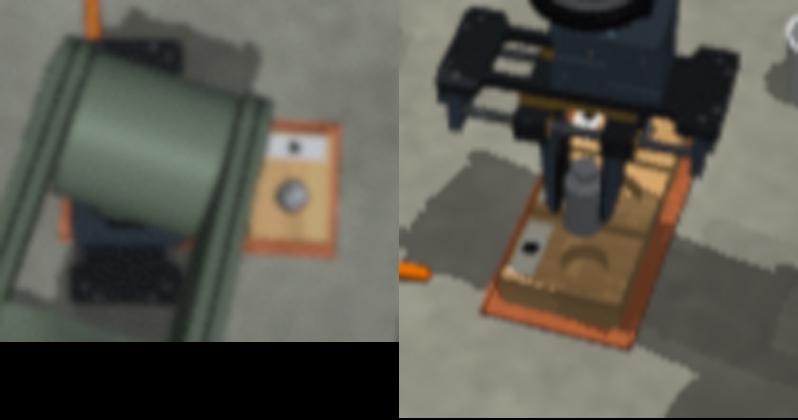

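The weight is in the grip above the left socket, with its base near (586,234) in the right panel and the hole at (586,258). The arm blocks the top view. I'll overlay the predicted outlines on the side view.

```bash
python3 - <<'E'
from h import *
s=14;x0,y0,x1,y1=252,165,292,207
f=np.load('cam_side.npz')['frame'][y0:y1,x0:x1][...,::-1]
f=cv2.resize(f,None,fx=s,fy=s,interpolation=cv2.INTER_CUBIC)
a=np.linspace(0,2*np.pi,60)
def circ(c,rad,z,col):
    P=np.c_[c[0]+rad*np.cos(a),c[1]+rad*np.sin(a),0*a+z]
    p=(proj('side',P)-[x0,y0]+.5)*s-.5
    cv2.polylines(f,[np.round(p).astype(np.int32)],True,col,1)
T=(.5126,-.1422)
circ(T,.014,.0735,(0,0,255));circ(T,.014,.1155,(0,0,255));circ(T,.009,.1295,(0,255,255))
circ((.5124,-.1428),.0165,.030,(0,255,0))
cv2.imwrite('pics/ov.png',f)
E
```

```text
(no output)
```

View pics/ov.png

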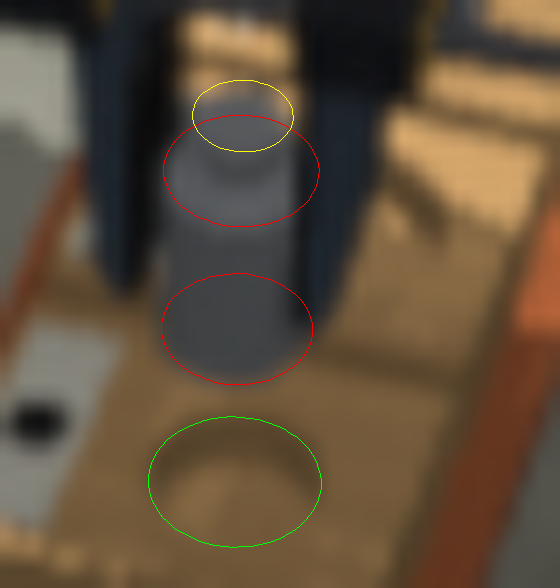

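The red outline matches the weight and the green one matches the hole, both to about 1 mm, so I'll go down with a force stop.

```bash
python3 - <<'E'
from h import *
H=[.5124,-.1428]
r.movel(H+[.058],speed=.08); st()
print(r.movel(H+[.030],speed=.03,max_force=5)); st()
E
```

```text
t7.29 [ 0.5127 -0.1427  0.0581] F [ 0.7 -0.8 -1.5] Tz -0.01 gap 27.2mm gf 25.0 j6 -0.30
True
t7.93 [ 0.5126 -0.1428  0.0397] F [-0.1 -0.7  4.4] Tz -0.01 gap 27.1mm gf 25.0 j6 -0.30
```

Contact came at base z≈0.0177. The block's top would be near 0.03, so the weight is on the floor. I'll release it and check.

```bash
python3 - <<'E'
from h import *
H=[.5124,-.1428]
r.move_gripper(0.8); st()
r.movel(H+[.15],speed=.2)
r.move_pose([.498,.159,.25],ori(1.58)); st()
snap('top','t2.png');snap('side','s2.png')
s=10;x0,y0,x1,y1=235,140,310,210
f=np.load('cam_side.npz')['frame'][y0:y1,x0:x1][...,::-1]
f=cv2.resize(f,None,fx=s,fy=s,interpolation=cv2.INTER_CUBIC)[:600]
a=np.linspace(0,2*np.pi,60)
for c,rad,z in((H,.014,.017+.042),(H,.009,.017+.056)):
    P=np.c_[c[0]+rad*np.cos(a),c[1]+rad*np.sin(a),0*a+z]
    cv2.polylines(f,[np.round((proj('side',P)-[x0,y0]+.5)*s-.5).astype(np.int32)],True,(0,0,255),1)
cv2.imwrite('pics/ov2.png',f)
E
```

```text
t8.77 [ 0.5118 -0.1426  0.0391] F [ 0.4 -0.2  0.3] Tz 0.01 gap 73.0mm gf 0.0 j6 -0.30
t10.68 [0.4979 0.1581 0.2491] F [-0.2 -0.1 -0.6] Tz -0.01 gap 72.8mm gf 0.0 j6 0.28
```

View pics/ov2.png

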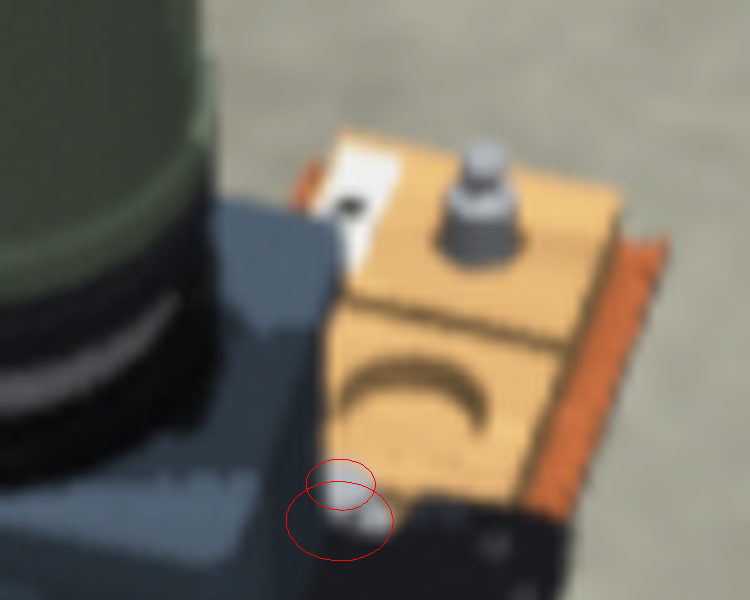

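The knob sits right where the overlay predicts, so the weight is home. Next, the cap.

```bash
python3 - <<'E'
from h import *
S=[.498,.1595]
print(r.movel(S+[.117],speed=.1,max_force=6)); st()
r.move_gripper(0.0,35); o=st()
q=np.array(o['qpos'])
q0=q[5]
for d in(.1,.2,.3,.4):
    t=q.copy();t[5]=q0+d;r.set_joints(t);o=st()
    if abs(o['torque'][2])>1.0: break
E
```

```text
False
t12.27 [0.4984 0.1596 0.1176] F [-0.2 -0.6  0.5] Tz 0.02 gap 72.9mm gf 0.0 j6 0.28
t12.78 [0.4981 0.1595 0.1172] F [ 0.5 -0.2  2. ] Tz 0.03 gap 47.2mm gf 35.0 j6 0.28
t13.03 [0.4979 0.1593 0.1172] F [-0.9 -0.6  1.6] Tz 0.58 gap 47.6mm gf 35.0 j6 0.38
t13.28 [0.4977 0.1591 0.1172] F [-2.  -1.5  3. ] Tz 0.83 gap 47.6mm gf 35.0 j6 0.47
t13.53 [0.4976 0.1593 0.1172] F [-3.1 -1.2  4.1] Tz 0.82 gap 47.8mm gf 35.0 j6 0.57
t13.78 [0.4975 0.1594 0.1172] F [-4.  -1.2  4.3] Tz 0.74 gap 47.5mm gf 35.0 j6 0.67
```

j6+ loads up to 0.83 N·m and slips, so that is the wrong way. I'll reverse until the far stop shows.

```bash
python3 - <<'E'
from h import *
q=np.array(r.observe()['qpos']);q0=q[5]
for d in np.arange(.2,1.85,.2):
    t=q.copy();t[5]=q0-d;r.set_joints(t);o=st()
    if d>.5 and abs(o['torque'][2])>.65: break
E
```

```text
t14.09 [0.4983 0.1599 0.1172] F [0.9 0.4 0.3] Tz 0.01 gap 47.5mm gf 35.0 j6 0.48
t14.40 [0.498  0.1596 0.1172] F [ 1.  -0.3  0.9] Tz 0.06 gap 47.8mm gf 35.0 j6 0.28
t14.71 [0.4977 0.1595 0.1172] F [ 0.8 -0.1  0. ] Tz -0.00 gap 47.5mm gf 35.0 j6 0.08
t15.02 [0.4976 0.1595 0.1172] F [-1.  -0.1  1.4] Tz 0.00 gap 47.8mm gf 35.0 j6 -0.12
t15.32 [0.4977 0.1595 0.1172] F [0.9 0.1 0.1] Tz -0.04 gap 47.0mm gf 35.0 j6 -0.32
t15.63 [0.4978 0.1596 0.1172] F [1.2 1.3 0.1] Tz 0.01 gap 47.5mm gf 35.0 j6 -0.52
t15.94 [0.4979 0.1598 0.1172] F [ 2.3  2.4 -0.3] Tz 0.02 gap 47.7mm gf 35.0 j6 -0.72
t16.25 [0.4981 0.1598 0.1173] F [ 3.8  1.9 -1.3] Tz 0.01 gap 47.8mm gf 35.0 j6 -0.92
t16.56 [0.4986 0.1598 0.1174] F [ 4.5  2.4 -1.7] Tz -0.61 gap 47.4mm gf 35.0 j6 -1.12
```

It turned freely and then hit the far stop near 1.5 rad. Now I'll lift.

```bash
python3 - <<'E'
from h import *
p=np.array(r.observe()['ee_pos'])
print(r.movel([p[0],p[1],.127],speed=.03,max_force=15));st()
print(r.movel([.4981,.1595,.207],speed=.08,max_force=15));st()
r.hold(.3);st()
snap('top','t3.png');snap('side','s3.png')
a=np.load('cam_side.npz')['frame'][...,::-1][120:350,150:330]
cv2.imwrite('pics/fin.png',cv2.resize(a,None,fx=2.6,fy=2.6,interpolation=cv2.INTER_CUBIC))
E
```

```text
True
t16.77 [0.4988 0.1598 0.1182] F [-0.9 -1.   6.4] Tz -0.59 gap 47.8mm gf 35.0 j6 -1.12
True
t17.02 [0.4988 0.1598 0.1185] F [-0.2 -1.1  1.8] Tz -0.60 gap 47.9mm gf 35.0 j6 -1.12
t17.32 [0.4988 0.1599 0.1185] F [-0.5 -1.   2.7] Tz -0.63 gap 47.6mm gf 35.0 j6 -1.12
```

View pics/fin.png

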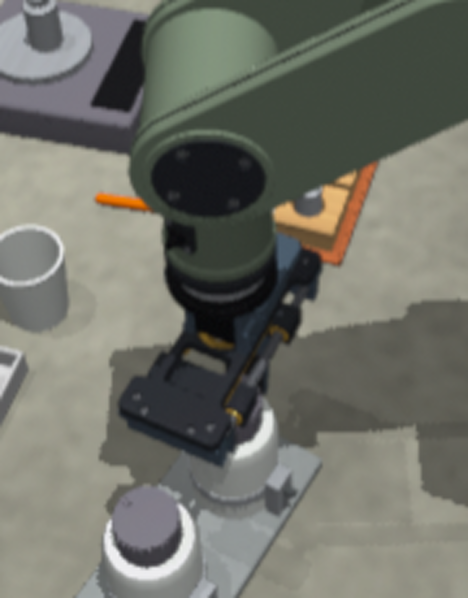

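The lift stalled while the cap was still wound against its stop (Tz −0.6). I'll back off about 0.12 rad and lift again.

```bash
python3 - <<'E'
from h import *
q=np.array(r.observe()['qpos']);q[5]+=.12;r.set_joints(q);st()
for z in(.121,.125,.13):
    print(r.movel([.4981,.1596,z],speed=.03,max_force=25));o=st()
    if o['ee_pos'][2]<z-.0015: break
E
```

```text
t17.67 [0.4985 0.1599 0.118 ] F [ 1.1  0.3 -0.2] Tz -0.01 gap 47.7mm gf 35.0 j6 -1.00
False
t17.92 [0.4982 0.1598 0.1211] F [ 0.2  0.7 -0.1] Tz 0.03 gap 47.5mm gf 35.0 j6 -1.00
False
t18.20 [0.4984 0.1597 0.1254] F [0.3 0.4 0.3] Tz -0.06 gap 47.6mm gf 35.0 j6 -1.00
False
t18.52 [0.4983 0.1597 0.1304] F [0.3 2.1 0.2] Tz -0.01 gap 47.7mm gf 35.0 j6 -1.00
```

```bash
python3 - <<'E'
from h import *
print(r.movel([.4981,.1596,.212],speed=.08,max_force=25));r.hold(.5);st()
snap('side','s4.png')
a=np.load('cam_side.npz')['frame'][...,::-1][120:350,150:330]
cv2.imwrite('pics/fin2.png',cv2.resize(a,None,fx=2.6,fy=2.6,interpolation=cv2.INTER_CUBIC))
E
```

```text
False
t20.19 [0.4981 0.1596 0.212 ] F [-0.1 -0.  -1.4] Tz -0.07 gap 47.5mm gf 35.0 j6 -1.00
```

View pics/fin2.png

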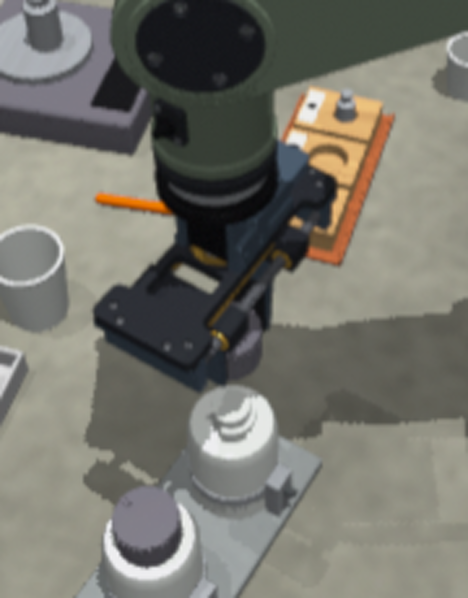

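The picture shows the bare threaded neck at (235,410) and the cap level in the fingers above it at (243,345).

```bash
python3 -c "
from h import *
print(r.finish_job());st()"
```

```text
the job is handed in; nothing more can be done
None
the job is handed in; nothing more can be done
```

The job is handed in, though I saw no verdict: the middle weight stands in its own socket, and the cap (which came loose turning towards negative j6) is gripped level and still, rim about 7 cm above its jar's neck, at about 20 s of the 58 s allowed.

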